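# Shut the pill organiser with one stroke of the fingertips

### The job

The seven lids of the weekly pill organiser have been left ajar. With the fingertips, stroke lightly along the row from the blue lid to the last green lid so that the lids are laid flat one after another in that order. Do not pick up or tip the organiser, press hard on it or push it out of its place, and leave the things around it alone.

Things in the scene. Friction and masses are not known exactly. Their poses are not given: they have to be found in the camera images.
- pill_box: weekly pill organiser, 54 x 272 x 30 mm (x, y, z) with lids shut: white tray in a grey base, loose on rubber feet, 0.6 to 1 kg; origin centred under the lid row, z up. Seven lids in a row along y, one every 34 mm: blue at the +y end beside a gentle 20 mm slope, then six green. Each is hinged on its +y edge, so its free edge stands up toward -y; fingertips going toward -y at shut-lid height lay each down
- row_start (a point): point where the top centre of the blue lid lies when it is shut, 30 mm above the worktop; moves with the organiser, not with the lid. The white tray with all its lids is sprung: it gives way downward as one, from about 2 N, bottoming after 4 mm at about 10 N, and comes back up
- row_end (a point): the same point for the last green lid, 204 mm from row_start along the row (the organiser's -y direction)
- lid_1 (a joint): angle of the first lid from the blue end (the blue one), rad: 0 shut flat, grows as it opens, up to 1.6; starts at 0.35 to 0.6 (free edge 11 to 18 mm up). Lid 3 mm thick, 6 mm thumb tab on the organiser's -x side; turns with 0.2 N at the free edge and stays where left
- lid_2 (a joint): angle of the second lid from the blue end, rad: 0 shut flat, grows as it opens, up to 1.6; starts at 0.35 to 0.6 (free edge 11 to 18 mm up). Lid 3 mm thick, 6 mm thumb tab on the organiser's -x side; turns with 0.2 N at the free edge and stays where left
- lid_3 (a joint): angle of the third lid from the blue end, rad: 0 shut flat, grows as it opens, up to 1.6; starts at 0.35 to 0.6 (free edge 11 to 18 mm up). Lid 3 mm thick, 6 mm thumb tab on the organiser's -x side; turns with 0.2 N at the free edge and stays where left
- lid_4 (a joint): angle of the fourth lid from the blue end, rad: 0 shut flat, grows as it opens, up to 1.6; starts at 0.35 to 0.6 (free edge 11 to 18 mm up). Lid 3 mm thick, 6 mm thumb tab on the organiser's -x side; turns with 0.2 N at the free edge and stays where left
- lid_5 (a joint): angle of the fifth lid from the blue end, rad: 0 shut flat, grows as it opens, up to 1.6; starts at 0.35 to 0.6 (free edge 11 to 18 mm up). Lid 3 mm thick, 6 mm thumb tab on the organiser's -x side; turns with 0.2 N at the free edge and stays where left
- lid_6 (a joint): angle of the sixth lid from the blue end, rad: 0 shut flat, grows as it opens, up to 1.6; starts at 0.35 to 0.6 (free edge 11 to 18 mm up). Lid 3 mm thick, 6 mm thumb tab on the organiser's -x side; turns with 0.2 N at the free edge and stays where left
- lid_7 (a joint): angle of the seventh lid from the blue end, rad: 0 shut flat, grows as it opens, up to 1.6; starts at 0.35 to 0.6 (free edge 11 to 18 mm up). Lid 3 mm thick, 6 mm thumb tab on the organiser's -x side; turns with 0.2 N at the free edge and stays where left
- lemon: yellow lemon 78 x 55 x 56 mm, bystander behind the organiser; origin at its underside
- tomato_tin: red tin, 75 mm across, 58 mm high, bystander behind the organiser; origin at the centre of its underside
- tea_light: candle in a round metal cup, 38 mm across, 15 mm high, bystander behind the organiser; origin at the centre of its underside
- teaspoon: steel teaspoon 132 x 28 x 11 mm lying between the organiser and the robot, bystander; origin at its underside

How it is judged:
By the outcome, as a careful person would: the job done as asked, in the order asked, and still so for the second after the job is handed in, with the robot touching nothing.
It also fails if it takes over 40 s, if anything falls off the work surface, if the arm or the gripper's body presses on something with over 40 N, if the wrist force passes 120 N, or if a joint passes its speed limit or range.

### The arm

A 6-joint arm with a two-finger parallel gripper is mounted at the origin on a cart in front of the work surface, level with it; the furniture and walls round the work are solid. World frame = base frame: x ahead of the robot, y to its left, z up, the work surface at z = 0. Lengths are in m, angles in degrees, forces in N, time in s.
With the tool pointing down it reaches from about 0.35 to 0.875 m from the base axis. Payload 4.2 kg.
Tool frame: the origin (TCP) lies at the very end of the fingers, on their centre line; the grasp point (between the pads) lies 19 mm behind it; z points along the fingers, y is the line along which they close (so a half turn about z gives the same grasp; the last joint's range is limited). The gripper opens to 87 mm and grips with 3 to 60 N. Pads are 19 mm wide; open, the fingers measure 117 mm over their backs; the gripper's body (75 mm by 190 mm) begins 51 mm behind the grasp point.
Start: joints at [-49.068, 22.042, 0.453, 0, -68.411, -14.817], TCP at [0.275, -0.561, 0.223] pointing down, gripper open.
Joint ranges: [-179.83, 179.83], [-69.29, 118.12], [-61.27, 80.66], [-181.25, 117.63], [-171.15, -9.14], [-177.46, 177.46]. Speed limits (degrees/s): [159.86, 159.86, 180, 180, 180, 180].

### API

Orientations are given as a 3x3 rotation matrix whose columns are the frame's x, y, z axes.
In Python, from station import * gives the robot as it stands.
- The arm moves only by the shell command python3 -m pendant 'ROWS'. ROWS is JSON, a list of rows, each an object of numbers: "x", "y", "z": the shift along the world's x, y, z normalised to -1 to 1, where 1 is 250 mm; "rx", "ry", "rz": the turn, a rotation vector about the world's x, y, z normalised to -1 to 1, where 1 is 180 degrees; "claw": the opening, from 0 (shut) to 1 (fully open). A call has exactly 8 rows; each row is the pose to reach, as a shift and turn from the pose commanded when the call began, turning the shorter way round; what a row does not reach only later rows make up. A row lasts 1/8 s, in which the tool goes at most 62.5 mm and 10.7 degrees, less where a joint would pass 70% of its speed; a pose out of reach is approached as far as the arm can. A call with a number of a shift or a turn outside -1 to 1 is refused whole. A call with a gripper value outside its range is refused whole. The fingers move at their own pace and stop on an object; the grip force is fixed at half the most. Time passes only in rows, so rows that repeat a pose let the fingers close, or fill a call up. It gives the time, the measured TCP pose, the force, the opening and the grip force at its end, in the units of the state.
- sense(): the state, without advancing time (a new reading comes with each control period).
- capture(name): name is "scene" or "top" or "wrist"; returns a dict with "color" (420x560x3 uint8, red, green, blue), "mtx" (3x3 intrinsics, pixels), "k1" (the pictures are not rectified: a ray, as slopes to the right and down, at radius r is drawn at 1 + k1 r^2 times it, then the intrinsics apply), "world_to_cam" (4x4, takes a point from world to camera coordinates). Camera axes: x right, y up, looking along -z (the intrinsics and any distortion apply to the point x, -y, -z); pixel columns grow to the right and rows downward; lengths in m; the calibration is good to about 2 mm. A picture is of the moment at which its call begins. There is no depth.
- finish_job(): hands the job in; it is judged then, once.
Trained networks look in a picture, given as the dict that the camera call returned (one of the last four; its "shot" number tells which), for a name from the list of things; names that differ only in an ending like _2 or _b are one class to them, and where a whole thing is asked for, a point or a joint stands for the part that bears it (a point fixed in the world has none). Each returns a list of dicts, best first, with "conf" (0 to 1); they miss things now and then, are a little off and sometimes report something else, mostly with a low value. They report only what shows in the picture. A call takes as long as a camera call.
- search_frame(picture, label): "centre" ([column, row] in pixels, amid what is visible of it).
- regions_of(picture, label): "region" (420x560 bool, what is visible of it) and "centre" ([column, row] in pixels, amid what is visible of it).
The state is a dict: "time_s": time; "joints": joint angles; "joint_velocities": joint speeds; "effort": joint torques, N m; "tcp_pos": TCP position; "ee_rot": TCP orientation; "wrist_force": force on the tool from outside, world axes, zero at the start; "moment": the same for the moment, N m; "gripper_width": opening from 0.0 (shut) to 1.0 (fully open); "gripper_force": force on a finger pad.
Only numpy, scipy, OpenCV 4.12 (cv2) and the standard library are available. Lean on these libraries where they do the work, as an engineer would, in place of code of your own. Each camera call takes 0.05 s, during which the arm holds its last target. There are 200 camera calls.

## Working session

There is one attempt and no reset: what is moved stays moved. The work goes in short steps, Python scripts to look and compute and a shell command to move; the robot and the scene stay as the last step left them, time stands still between calls to the robot, and variables do not carry over. Pictures are saved under pics/ and viewed, at most 10 in all, crops included, and the job is handed in when it is done.

```bash
mkdir -p pics
cat > h.py <<'E'
from station import *
import numpy as np, cv2
def ray(p,uv):
    K=np.array(p["mtx"]);s=np.linalg.inv(K)@[uv[0],uv[1],1];d=s[:2]/s[2];u=d.copy()
    for _ in range(30): u=d/(1+p["k1"]*(u@u))
    T=np.array(p["world_to_cam"]);R=T[:3,:3];o=-R.T@T[:3,3]
    return o,R.T@np.array([u[0],-u[1],-1])
def at_z(p,uv,z):
    o,r=ray(p,uv);return o+r*(z-o[2])/r[2]
def proj(p,X):
    T=np.array(p["world_to_cam"]);c=T[:3,:3]@X+T[:3,3];u=np.array([c[0],-c[1]])/-c[2]
    u=u*(1+p["k1"]*(u@u));return (np.array(p["mtx"])@[u[0],u[1],1])[:2]
E
python3 - <<'E'
from h import *
for n in("top","scene"):
    p=capture(n);cv2.imwrite(f"pics/{n}.png",cv2.cvtColor(p["color"],cv2.COLOR_RGB2BGR))
    for l in("pill_box","lid_1","lemon","tomato_tin","tea_light","teaspoon"):
        r=regions_of(p,l)
        for q in r[:3]: print(n,l,round(q["conf"],2),np.round(q["centre"]),np.round(at_z(p,q["centre"],0.02),3),cv2.minAreaRect(np.argwhere(q["region"])[:,::-1].astype(np.float32)))
s=sense();print(s["time_s"],s["tcp_pos"],s["ee_rot"],s["wrist_force"])
E
```

```text
top pill_box 0.9 [263. 235.] [ 0.513 -0.108  0.02 ] ((264.96002197265625, 236.22000122070312), (26.162952423095703, 124.87506866455078), 81.8698959350586)
top pill_box 0.69 [252. 239.] [ 0.506 -0.082  0.02 ] ((252.9390411376953, 236.95120239257812), (21.31328773498535, 13.583078384399414), 83.6598129272461)
top lid_1 0.88 [255. 240.] [ 0.504 -0.09   0.02 ] ((253.67930603027344, 237.65174865722656), (23.50187110900879, 14.532959938049316), 85.2363510131836)
top lid_1 0.85 [272. 235.] [ 0.513 -0.127  0.02 ] ((268.3199768066406, 235.73995971679688), (24.183053970336914, 14.566400527954102), 81.8698959350586)
top lid_1 0.84 [285. 232.] [ 0.518 -0.154  0.02 ] ((283.89520263671875, 233.21395874023438), (24.71461296081543, 14.802334785461426), 82.40535736083984)
top lemon 0.63 [304. 170.] [ 0.654 -0.201  0.02 ] ((303.2500305175781, 171.25001525878906), (27.577163696289062, 29.698484420776367), 45.0)
top tomato_tin 0.78 [217. 183.] [ 0.631 -0.008  0.02 ] ((217.00001525878906, 181.5), (38.890872955322266, 34.64822769165039), 45.0)
top tea_light 0.79 [264. 185.] [ 0.624 -0.111  0.02 ] ((264.0,
[... 1063 characters left out ...]
280. 198.] [ 0.664 -0.226  0.02 ] ((277.5, 201.5), (25.0, 25.0), 90.0)
scene tea_light 0.82 [264. 229.] [ 0.609 -0.092  0.02 ] ((263.5, 229.0), (14.0, 17.0), 90.0)
scene tea_light 0.61 [307. 240.] [ 0.516 -0.104  0.02 ] ((306.5, 238.00001525878906), (25.136981964111328, 9.889959335327148), 15.945395469665527)
scene teaspoon 0.79 [354. 260.] [ 0.411 -0.094  0.02 ] ((345.7800598144531, 262.9381103515625), (10.189424514770508, 58.55695724487305), 64.53665161132812)
0.7 [ 0.27511646 -0.56116016  0.22256272] [[-8.97919397e-01 -4.40159921e-01  1.98373799e-05]
 [-4.40159921e-01  8.97919397e-01 -1.39806095e-05]
 [-1.16586642e-05 -2.12850800e-05 -1.00000000e+00]] [-0.86074256  0.60377439 -0.25322434]
```

Run:
```python
import cv2
a=cv2.imread("pics/top.png")[130:310,170:360];b=cv2.imread("pics/scene.png")[170:310,200:390]
cv2.imwrite("pics/c1.png",cv2.resize(a,None,fx=3.2,fy=3.2));cv2.imwrite("pics/c2.png",cv2.resize(b,None,fx=4,fy=4))
```

```text
(no output)
```

View pics/c1.png

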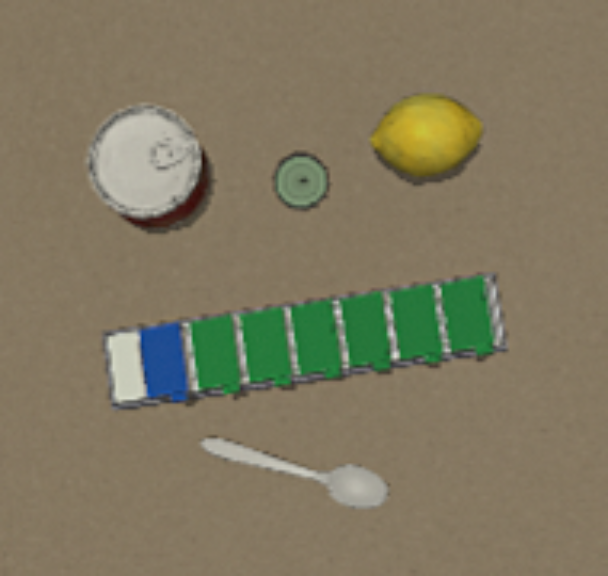

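View pics/c2.png

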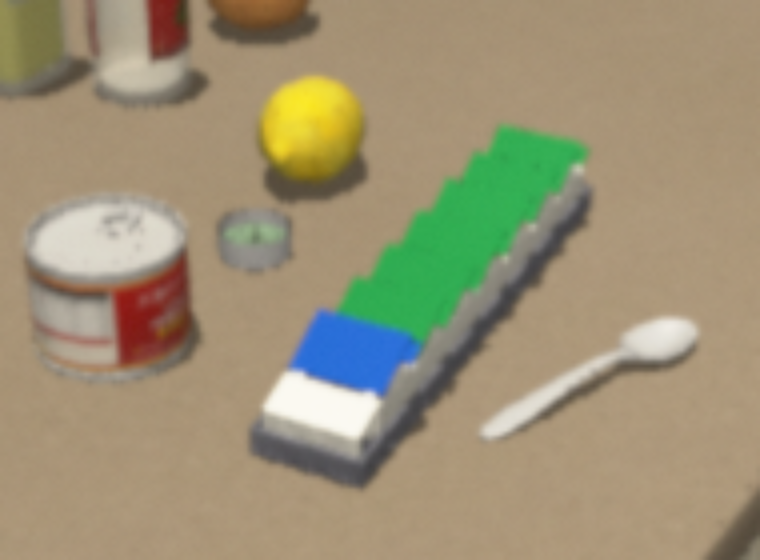

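The top view shows the organiser running left to right: white slope and blue lid at about (209,245) and (221,243), last green lid at about (316,229). The teaspoon is below it, and the tin, candle and lemon are above. In both views the free edges stand up toward -y. Next I move over it with the fingers shut for a close wrist view.

```bash
python3 -m pendant '[{"x":0.12,"y":0.25,"z":0,"rz":0.06,"claw":0},{"x":0.25,"y":0.5,"rz":0.12,"claw":0},{"x":0.37,"y":0.75,"rz":0.18,"claw":0},{"x":0.5,"y":1,"rz":0.24,"claw":0},{"x":0.5,"y":1,"rz":0.3,"claw":0},{"x":0.5,"y":1,"rz":0.36,"claw":0},{"x":0.5,"y":1,"rz":0.4,"claw":0},{"x":0.5,"y":1,"rz":0.4,"claw":0}]'
python3 -m pendant '[{"x":0.12,"y":0.25,"claw":0},{"x":0.25,"y":0.5,"claw":0},{"x":0.37,"y":0.7,"claw":0},{"x":0.45,"y":0.84,"claw":0},{"x":0.45,"y":0.84,"claw":0},{"x":0.45,"y":0.84,"claw":0},{"x":0.45,"y":0.84,"claw":0},{"x":0.45,"y":0.84,"claw":0}]'
python3 - <<'E'
from h import *
p=capture("wrist");cv2.imwrite("pics/w1.png",cv2.cvtColor(p["color"],cv2.COLOR_RGB2BGR))
s=sense();print(s["time_s"],s["tcp_pos"],s["ee_rot"],s["wrist_force"],s["joints"])
for l in("pill_box","lid_1"):
    for q in regions_of(p,l): print(l,round(q["conf"],2),np.round(q["centre"]),np.round(at_z(p,q["centre"],0.03),3),q["region"].sum())
E
```

```text
0.75 [ 0.27513012 -0.56116512  0.22259387] [[-8.97916763e-01 -4.40165292e-01  5.17012165e-05]
 [-4.40165294e-01  8.97916762e-01 -4.05395670e-05]
 [-2.85792785e-05 -5.91582379e-05 -9.99999998e-01]] [0.3885815  0.16223011 0.80186211] [-4.90680910e+01  2.20384665e+01  4.54365583e-01 -7.70207237e-04
 -6.84122035e+01 -1.48171976e+01]$[0]: bad value
$[0]: bad value
```

View pics/w1.png

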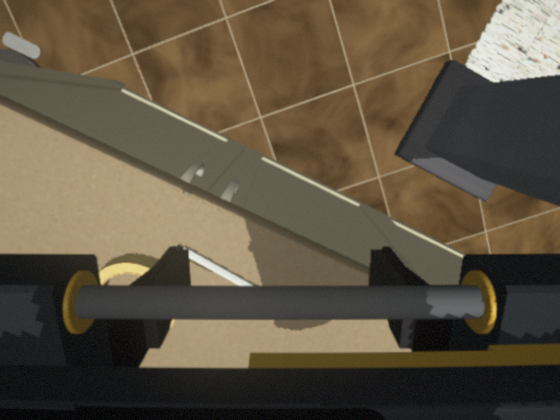

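The rows need all seven fields. The wrist camera looks along tool x, which will be -y after the turn, so I go to the blue end.

```bash
python3 -m pendant '[{"x":0.12,"y":0.25,"z":0,"rx":0,"ry":0,"rz":0.06,"claw":0},{"x":0.25,"y":0.5,"z":0,"rx":0,"ry":0,"rz":0.12,"claw":0},{"x":0.37,"y":0.75,"z":0,"rx":0,"ry":0,"rz":0.18,"claw":0},{"x":0.5,"y":1,"z":0,"rx":0,"ry":0,"rz":0.24,"claw":0},{"x":0.5,"y":1,"z":0,"rx":0,"ry":0,"rz":0.3,"claw":0},{"x":0.5,"y":1,"z":0,"rx":0,"ry":0,"rz":0.36,"claw":0},{"x":0.5,"y":1,"z":0,"rx":0,"ry":0,"rz":0.4,"claw":0},{"x":0.5,"y":1,"z":0,"rx":0,"ry":0,"rz":0.4,"claw":0}]' && 
python3 -m pendant '[{"x":0.12,"y":0.25,"z":0,"rx":0,"ry":0,"rz":0,"claw":0},{"x":0.25,"y":0.5,"z":0,"rx":0,"ry":0,"rz":0,"claw":0},{"x":0.37,"y":0.75,"z":0,"rx":0,"ry":0,"rz":0,"claw":0},{"x":0.4,"y":1,"z":0,"rx":0,"ry":0,"rz":0,"claw":0},{"x":0.4,"y":1,"z":0,"rx":0,"ry":0,"rz":0,"claw":0},{"x":0.4,"y":1,"z":0,"rx":0,"ry":0,"rz":0,"claw":0},{"x":0.4,"y":1,"z":0,"rx":0,"ry":0,"rz":0,"claw":0},{"x":0.4,"y":1,"z":0,"rx":0,"ry":0,"rz":0,"claw":0}]'
python3 - <<'E'
from h import *
p=capture("wrist");cv2.imwrite("pics/w2.png",cv2.cvtColor(p["color"],cv2.COLOR_RGB2BGR))
s=sense();print(s["time_s"],s["tcp_pos"],s["ee_rot"],s["wrist_force"],s["joints"])
for l in("pill_box","lid_1"):
    for q in regions_of(p,l): print(l,round(q["conf"],2),np.round(q["centre"]),np.round(at_z(p,q["centre"],0.03),3),q["region"].sum())
E
```

```text
time_s: 1.85
tcp_pos: [0.4002, -0.311, 0.2227]
ee_rot: [[0.14, -0.99, 0.0], [-0.99, -0.14, -0.0], [0.0, -0.0, -1.0]]
wrist_force: [0.6, -0.4, -0.4]
gripper_width: 0.172
gripper_force: 0.0
time_s: 2.85
tcp_pos: [0.4998, -0.0622, 0.2226]
ee_rot: [[0.139, -0.99, -0.0], [-0.99, -0.139, -0.0], [0.0, 0.0, -1.0]]
wrist_force: [-0.4, 0.2, -0.1]
gripper_width: 0.007
gripper_force: 0.0
2.9 [ 0.49988361 -0.06219828  0.2225717 ] [[ 1.38992271e-01 -9.90293465e-01 -4.86183068e-05]
 [-9.90293466e-01 -1.38992270e-01 -2.19413317e-05]
 [ 1.49707886e-05  5.11960670e-05 -9.99999999e-01]] [1.06530581 0.36667418 1.23380375] [ 1.14032138e+01  1.01890065e+01 -1.62128682e+01  7.60926796e-04
 -6.36011044e+01 -3.41401462e+00]
pill_box 0.72 [279. 122.] [ 0.508 -0.125  0.03 ] 13630
lid_1 0.94 [278. 127.] [ 0.509 -0.119  0.03 ] 1640
lid_1 0.88 [275. 233.] [ 0.497 -0.015  0.03 ] 1110
lid_1 0.78 [281.  91.] [ 0.51  -0.153  0.03 ] 1871
lid_1 0.73 [276.  13.] [ 0.524 -0.217  0.03 ] 1671
lid_1 0.67 [279.  48.] [ 0.517 -0.189  0.03 ] 1972
lid_1 0.63 [276. 198.] [ 0.501 -0.051  0.03 ] 1354
```

View pics/w2.png

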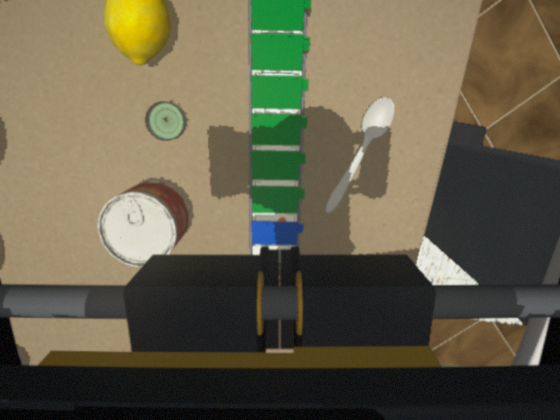

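Wrist view: the row runs straight up at columns 250–302, with blue at (275,233). The fingertips are at (280,260), over the slope. Now I fit the pose from the lids' hinge edges at z≈0.03.

```bash
cat > fit.py <<'E'
from h import *
def lids(p):
    h=cv2.cvtColor(p["color"],cv2.COLOR_RGB2HSV);out=[]
    for lo,hi in((50,85),(105,125)):
        m=cv2.inRange(h,(lo,120,40),(hi,255,255));n,L,st,c=cv2.connectedComponentsWithStats(m)
        out+=[(st[i],L==i) for i in range(1,n) if st[i][4]>300]
    return sorted(out,key=lambda o:-o[0][1])
if __name__=="__main__":
    p=capture("wrist")
    for st,m in lids(p):
        ys=[np.flatnonzero(m[:,c]).max()+.5 for c in range(258,294) if m[:,c].any()]
        yb=np.median(ys);r=int(yb)-4;xs=np.flatnonzero(m[r])
        a,b,c=at_z(p,(xs[0]-.5,r),.03),at_z(p,(xs[-1]+.5,r),.03),at_z(p,((xs[0]+xs[-1])/2,yb),.03)
        print(st,round(float(yb),1),"hinge mid",np.round(c[:2],4),"width",round(float(np.linalg.norm(a-b)),4))
    print("tip proj",proj(p,np.array(sense()["tcp_pos"])))
E
python3 fit.py
```

```text
[ 252  221   51   23 1049] 243.5 hinge mid [ 0.4966 -0.0024] width 0.0464
[ 252  187   52   25 1172] 211.5 hinge mid [ 0.5008 -0.0365] width 0.0442
[ 252  151   53   28 1325] 178.5 hinge mid [ 0.5049 -0.07  ] width 0.0441
[ 252  114   55   30 1474] 143.5 hinge mid [ 0.5086 -0.1038] width 0.045
[ 251   75   57   34 1660] 107.5 hinge mid [ 0.5132 -0.1369] width 0.0458
[ 251   33   59   37 1927] 69.5 hinge mid [ 0.5173 -0.1703] width 0.0456
[ 252    0   59   30 1602] 29.5 hinge mid [ 0.5211 -0.204 ] width 0.0463
tip proj [278.47146984 269.61048334]
```

Hinge spacing is 33.9 mm (34 expected) and the row direction is (0.121, -0.993), so the fit holds. Next I descend clear of the blue end to z = 0.030.

```bash
python3 -m pendant '[{"x":-0.016,"y":0.2,"z":0,"rx":0,"ry":0,"rz":-0.006,"claw":0},{"x":-0.032,"y":0.4,"z":0,"rx":0,"ry":0,"rz":-0.006,"claw":0},{"x":-0.032,"y":0.4,"z":-0.2,"rx":0,"ry":0,"rz":-0.006,"claw":0},{"x":-0.032,"y":0.4,"z":-0.4,"rx":0,"ry":0,"rz":-0.006,"claw":0},{"x":-0.032,"y":0.4,"z":-0.6,"rx":0,"ry":0,"rz":-0.006,"claw":0},{"x":-0.032,"y":0.4,"z":-0.72,"rx":0,"ry":0,"rz":-0.006,"claw":0},{"x":-0.032,"y":0.4,"z":-0.77,"rx":0,"ry":0,"rz":-0.006,"claw":0},{"x":-0.032,"y":0.4,"z":-0.774,"rx":0,"ry":0,"rz":-0.006,"claw":0}]'
python3 - <<'E'
from h import *
F=[]
for i in range(6): p=capture("wrist" if i<5 else "scene");s=sense();F.append(s["wrist_force"])
print(s["time_s"],s["tcp_pos"],np.mean(F,0),np.std(F,0));cv2.imwrite("pics/s2.png",cv2.resize(cv2.cvtColor(p["color"],cv2.COLOR_RGB2BGR)[150:310,200:390],None,fx=4,fy=3.7))
E
```

```text
time_s: 4.05
tcp_pos: [0.4923, 0.0387, 0.0289]
ee_rot: [[0.122, -0.992, -0.0], [-0.992, -0.122, -0.0], [0.0, 0.001, -1.0]]
wrist_force: [-0.0, -0.1, -0.4]
gripper_width: 0.003
gripper_force: 0.0
4.35 [0.49284102 0.0390982  0.03015277] [ 0.21896985 -0.04133165  0.1714118 ] [0.51666161 0.29831666 0.78269414]
```

View pics/s2.png

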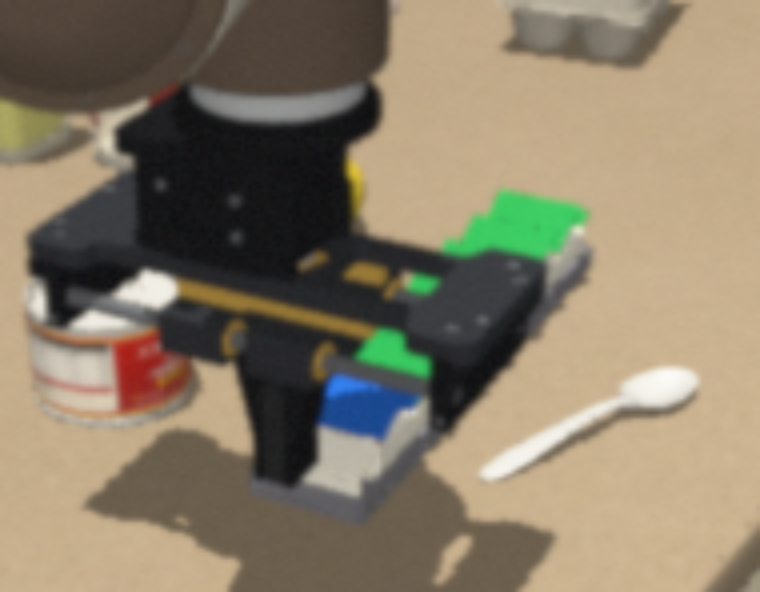

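Run:
```python
from h import *
for i in range(5): capture("wrist");s=sense();print(s["time_s"],np.round(s["tcp_pos"],4),np.round(s["wrist_force"],1))
```

```text
4.4 [0.4927 0.0391 0.03  ] [-0.2 -0.6 -0.1]
4.45 [0.4925 0.039  0.0298] [-0.6 -0.3  0.5]
4.5 [0.4924 0.039  0.0296] [-0.3  0.7  0.4]
4.55 [0.4923 0.0389 0.0295] [-0.2 -0.1 -0.1]
4.6 [0.4922 0.0389 0.0293] [-0.4 -0.2 -0.6]
```

Slow settling toward 0.029, with no contact and the force at zero. Now the stroke starts slowly: 40 mm along (0.121, -0.993).

```bash
python3 -m pendant '[{"x":0.0024,"y":-0.02,"z":0,"rx":0,"ry":0,"rz":0,"claw":0},{"x":0.0048,"y":-0.04,"z":0,"rx":0,"ry":0,"rz":0,"claw":0},{"x":0.0072,"y":-0.06,"z":0,"rx":0,"ry":0,"rz":0,"claw":0},{"x":0.0097,"y":-0.08,"z":0,"rx":0,"ry":0,"rz":0,"claw":0},{"x":0.0121,"y":-0.1,"z":0,"rx":0,"ry":0,"rz":0,"claw":0},{"x":0.0145,"y":-0.12,"z":0,"rx":0,"ry":0,"rz":0,"claw":0},{"x":0.017,"y":-0.14,"z":0,"rx":0,"ry":0,"rz":0,"claw":0},{"x":0.0194,"y":-0.16,"z":0,"rx":0,"ry":0,"rz":0,"claw":0}]'
python3 - <<'E'
from h import *
F=[];Z=[]
for i in range(5): p=capture("wrist");s=sense();F.append(s["wrist_force"]);Z.append(s["tcp_pos"])
print(s["time_s"],np.round(Z,4).tolist(),np.mean(F,0));cv2.imwrite("pics/w3.png",cv2.cvtColor(p["color"],cv2.COLOR_RGB2BGR))
E
```

```text
time_s: 5.6
tcp_pos: [0.4982, -0.0001, 0.0296]
ee_rot: [[0.123, -0.992, 0.003], [-0.992, -0.123, 0.002], [-0.001, -0.003, -1.0]]
wrist_force: [0.2, -0.3, 4.5]
gripper_width: 0.005
gripper_force: 2.0
5.85 [[0.4983, -0.001, 0.0297], [0.4983, -0.001, 0.0298], [0.4983, -0.001, 0.0298], [0.4982, -0.001, 0.0297], [0.4982, -0.001, 0.0297]] [0.89162394 1.42869959 3.62369238]
```

View pics/w3.png

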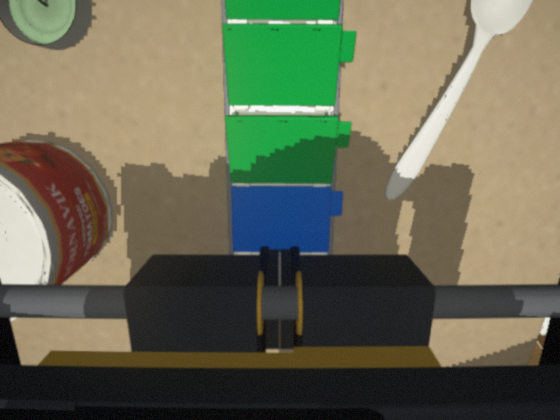

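The tips (280,250) sit at the blue hinge, centred on the row, and the force is about 3.6 N, so light. I continue at the same height.

```bash
python3 -m pendant '[{"x":0.0024,"y":-0.02,"z":0,"rx":0,"ry":0,"rz":0,"claw":0},{"x":0.0048,"y":-0.04,"z":0,"rx":0,"ry":0,"rz":0,"claw":0},{"x":0.0072,"y":-0.06,"z":0,"rx":0,"ry":0,"rz":0,"claw":0},{"x":0.0097,"y":-0.08,"z":0,"rx":0,"ry":0,"rz":0,"claw":0},{"x":0.0121,"y":-0.1,"z":0,"rx":0,"ry":0,"rz":0,"claw":0},{"x":0.0145,"y":-0.12,"z":0,"rx":0,"ry":0,"rz":0,"claw":0},{"x":0.017,"y":-0.14,"z":0,"rx":0,"ry":0,"rz":0,"claw":0},{"x":0.0194,"y":-0.16,"z":0,"rx":0,"ry":0,"rz":0,"claw":0}]'
python3 - <<'E'
from h import *
F=[];Z=[]
for i in range(4): p=capture("wrist");s=sense();F.append(s["wrist_force"]);Z.append(s["tcp_pos"])
print(s["time_s"],np.round(Z,4).tolist(),np.mean(F,0))
from fit import lids
for st,m in lids(p): print(st)
E
```

```text
time_s: 6.85
tcp_pos: [0.5015, -0.0415, 0.029]
ee_rot: [[0.122, -0.993, -0.001], [-0.993, -0.122, 0.0], [-0.0, 0.001, -1.0]]
wrist_force: [-0.7, 3.2, 5.0]
gripper_width: 0.009
gripper_force: 2.6
7.05 [[0.5016, -0.0419, 0.029], [0.5016, -0.0419, 0.0291], [0.5016, -0.0419, 0.0291], [0.5016, -0.0419, 0.0291]] [-0.05211716  0.9991093   5.14020134]
[ 229  202  109   63 5206]
[ 222  133  124   65 7055]
[ 219   45  132   77 8984]
[ 220    0  118   39 4330]
```

```bash
cat > chk.py <<'E'
from fit import *
F=[];Z=[]
for i in range(3): p=capture("wrist");s=sense();F.append(s["wrist_force"]);Z.append(s["tcp_pos"])
print(s["time_s"],np.round(Z[-1],4),np.round(np.mean(F,0),1))
for st,m in lids(p):
    c0=st[0]+st[2]//2;ys=[np.flatnonzero(m[:,c]).max()+.5 for c in range(c0-30,c0+20) if m[:,c].any()]
    yb=np.median(ys);xs=np.flatnonzero(m[int(yb)-4]);print(st[1],np.round(at_z(p,((xs[0]+xs[-1])/2,yb),.029)[:2],4))
E
python3 -m pendant '[{"x":0.0024,"y":-0.02,"z":0.001,"rx":0,"ry":0,"rz":0,"claw":0},{"x":0.0048,"y":-0.04,"z":0.001,"rx":0,"ry":0,"rz":0,"claw":0},{"x":0.0072,"y":-0.06,"z":0.001,"rx":0,"ry":0,"rz":0,"claw":0},{"x":0.0097,"y":-0.08,"z":0.001,"rx":0,"ry":0,"rz":0,"claw":0},{"x":0.0121,"y":-0.1,"z":0.001,"rx":0,"ry":0,"rz":0,"claw":0},{"x":0.0145,"y":-0.12,"z":0.001,"rx":0,"ry":0,"rz":0,"claw":0},{"x":0.017,"y":-0.14,"z":0.001,"rx":0,"ry":0,"rz":0,"claw":0},{"x":0.0194,"y":-0.16,"z":0.001,"rx":0,"ry":0,"rz":0,"claw":0}]'
python3 chk.py
```

```text
time_s: 8.05
tcp_pos: [0.5067, -0.0816, 0.0293]
ee_rot: [[0.122, -0.992, -0.0], [-0.992, -0.122, -0.0], [0.0, 0.0, -1.0]]
wrist_force: [-0.1, 3.7, 4.6]
gripper_width: 0.007
gripper_force: 2.4
8.2 [ 0.5067 -0.0819  0.0294] [-0.4  0.1  4.7]
215 [ 0.5083 -0.0919]
151 [ 0.5106 -0.111 ]
64 [ 0.5144 -0.1444]
0 [ 0.5182 -0.1781]
```

Hinges read about 7 mm farther toward -y than before. I need to tell whether that is parallax or the box creeping, so I compare the fixed cameras with the first pictures.

Run:
```python
from fit import *
for n in("top","scene"):
    p=capture(n);a=cv2.imread(f"pics/{n}.png");b=cv2.cvtColor(p["color"],cv2.COLOR_RGB2BGR);cv2.imwrite(f"pics/{n}_b.png",b)
    if n=="top": A=np.vstack([x[205:265,190:340] for x in(a,b)])
    else: A=np.vstack([x[190:300,250:360] for x in(a,b)])
    cv2.imwrite(f"pics/cmp_{n}.png",cv2.resize(A,None,fx=4.8 if n=="top" else 2.7,fy=4.8 if n=="top" else 2.7))
    if n=="top":
        print("px per m",proj(p,np.array([.52,-.2,.03]))-proj(p,np.array([.52,-.3,.03])))
        g=lambda im:max(st[0]+st[2] for st,_ in lids({"color":cv2.cvtColor(im,cv2.COLOR_BGR2RGB)}))
        print(g(a),g(b))
```

```text
px per m [-46.60827967   1.37677222]Traceback (most recent call last):
  File "<stdin>", line 10, in <module>
  File "<stdin>", line 9, in <lambda>
ValueError: max() iterable argument is empty
```

View pics/cmp_top.png

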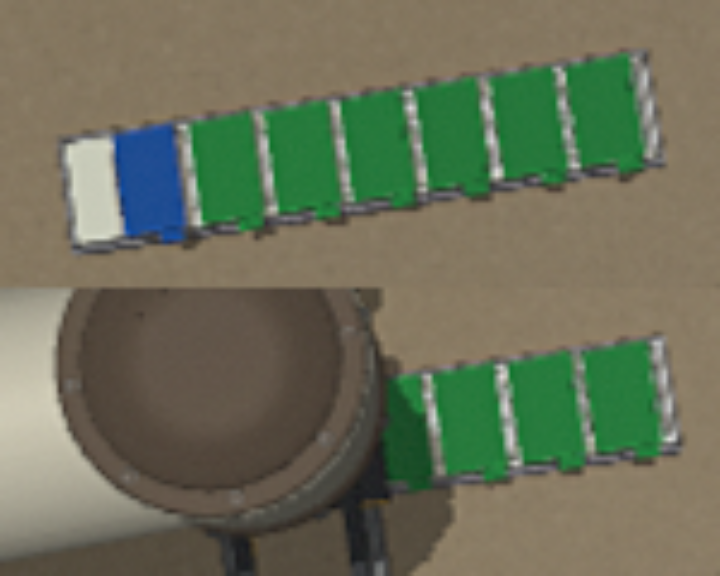

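The box's far end moved from column 650 to 668 in the enlargement, about 8 mm of creep toward -y. I reconstruct when it slipped from the earlier wrist picture.

Run:
```python
from fit import *
p=capture("wrist");t=np.array(sense()["tcp_pos"])
def hinges(im,tcp):
    q=dict(p);T=np.array(p["world_to_cam"]).copy();T[:3,3]-=T[:3,:3]@(np.array(tcp)-t);q["world_to_cam"]=T;q["color"]=im
    r=[]
    for st,m in lids(q):
        c0=st[0]+st[2]//2;yb=np.median([np.flatnonzero(m[:,c]).max()+.5 for c in range(c0-25,c0+15) if m[:,c].any()])
        r.append(np.round(at_z(q,(280,yb),.029)[1],4))
    return r
rd=lambda f:cv2.cvtColor(cv2.imread(f),cv2.COLOR_BGR2RGB)
print("now",hinges(p["color"],t),t)
print("after1",hinges(rd("pics/w3.png"),[.4982,-.001,.0297]))
q=dict(p);T=np.array(p["world_to_cam"]).copy();T[:3,3]-=T[:3,:3]@(np.array([.5016,-.0419,.0291])-t);q["world_to_cam"]=T
print("after2",[np.round(at_z(q,(280,y),.029)[1],4) for y in(198,122,39)])
print(sense()["time_s"],np.round(sense()["wrist_force"],1))
```

```text
now [np.float64(-0.092), np.float64(-0.1111), np.float64(-0.1444), np.float64(-0.1781)] [ 0.50670747 -0.08185982  0.02939344]
after1 [np.float64(-0.0105), np.float64(-0.0432), np.float64(-0.0769), np.float64(-0.1106)]
after2 [np.float64(-0.0771), np.float64(-0.1106), np.float64(-0.1436)]
8.3 [ 0.7 -2.2  4.7]
```

The slip of about 7 mm happened when first meeting the slope. Since then creep has been under 1 mm. I continue with slightly less pressure, and will set the box back in place at the end.

```bash
python3 -m pendant '[{"x":0.0024,"y":-0.02,"z":0.002,"rx":0,"ry":0,"rz":0,"claw":0},{"x":0.0048,"y":-0.04,"z":0.002,"rx":0,"ry":0,"rz":0,"claw":0},{"x":0.0072,"y":-0.06,"z":0.002,"rx":0,"ry":0,"rz":0,"claw":0},{"x":0.0097,"y":-0.08,"z":0.002,"rx":0,"ry":0,"rz":0,"claw":0},{"x":0.0121,"y":-0.1,"z":0.002,"rx":0,"ry":0,"rz":0,"claw":0},{"x":0.0145,"y":-0.12,"z":0.002,"rx":0,"ry":0,"rz":0,"claw":0},{"x":0.017,"y":-0.14,"z":0.002,"rx":0,"ry":0,"rz":0,"claw":0},{"x":0.0194,"y":-0.16,"z":0.002,"rx":0,"ry":0,"rz":0,"claw":0}]'
python3 chk.py
python3 -m pendant '[{"x":0.0024,"y":-0.02,"z":0,"rx":0,"ry":0,"rz":0,"claw":0},{"x":0.0048,"y":-0.04,"z":0,"rx":0,"ry":0,"rz":0,"claw":0},{"x":0.0072,"y":-0.06,"z":0,"rx":0,"ry":0,"rz":0,"claw":0},{"x":0.0097,"y":-0.08,"z":0,"rx":0,"ry":0,"rz":0,"claw":0},{"x":0.0121,"y":-0.1,"z":0,"rx":0,"ry":0,"rz":0,"claw":0},{"x":0.0145,"y":-0.12,"z":0,"rx":0,"ry":0,"rz":0,"claw":0},{"x":0.017,"y":-0.14,"z":0,"rx":0,"ry":0,"rz":0,"claw":0},{"x":0.0194,"y":-0.16,"z":0,"rx":0,"ry":0,"rz":0,"claw":0}]'
python3 chk.py
```

```text
time_s: 9.3
tcp_pos: [0.5115, -0.1216, 0.0298]
ee_rot: [[0.122, -0.992, -0.0], [-0.992, -0.122, -0.0], [0.0, 0.0, -1.0]]
wrist_force: [-0.2, 2.6, 4.1]
gripper_width: 0.006
gripper_force: 2.0
9.45 [ 0.5115 -0.1219  0.0298] [-0.4 -1.   3.7]
227 [ 0.5102 -0.1321]
169 [ 0.5144 -0.1442]
81 [ 0.5183 -0.1783]
0 [ 0.5224 -0.2119]
time_s: 10.45
tcp_pos: [0.5163, -0.1615, 0.0298]
ee_rot: [[0.122, -0.992, -0.0], [-0.992, -0.122, 0.0], [-0.0, 0.0, -1.0]]
wrist_force: [-0.2, 2.9, 4.5]
gripper_width: 0.002
gripper_force: 1.9
10.6 [ 0.5164 -0.1619  0.0299] [-0.4 -0.4  3.5]
183 [ 0.5151 -0.1721]
98 [ 0.5224 -0.2121]
```

No creep now. Two more calls to pass the last free edge at about y = -0.246.

```bash
python3 -m pendant '[{"x":0.0024,"y":-0.02,"z":0,"rx":0,"ry":0,"rz":0,"claw":0},{"x":0.0048,"y":-0.04,"z":0,"rx":0,"ry":0,"rz":0,"claw":0},{"x":0.0072,"y":-0.06,"z":0,"rx":0,"ry":0,"rz":0,"claw":0},{"x":0.0097,"y":-0.08,"z":0,"rx":0,"ry":0,"rz":0,"claw":0},{"x":0.0121,"y":-0.1,"z":0,"rx":0,"ry":0,"rz":0,"claw":0},{"x":0.0145,"y":-0.12,"z":0,"rx":0,"ry":0,"rz":0,"claw":0},{"x":0.017,"y":-0.14,"z":0,"rx":0,"ry":0,"rz":0,"claw":0},{"x":0.0194,"y":-0.16,"z":0,"rx":0,"ry":0,"rz":0,"claw":0}]'
python3 chk.py
python3 -m pendant '[{"x":0.0024,"y":-0.02,"z":0,"rx":0,"ry":0,"rz":0,"claw":0},{"x":0.0048,"y":-0.04,"z":0,"rx":0,"ry":0,"rz":0,"claw":0},{"x":0.0072,"y":-0.06,"z":0,"rx":0,"ry":0,"rz":0,"claw":0},{"x":0.0097,"y":-0.08,"z":0,"rx":0,"ry":0,"rz":0,"claw":0},{"x":0.0121,"y":-0.1,"z":0,"rx":0,"ry":0,"rz":0,"claw":0},{"x":0.0145,"y":-0.12,"z":0,"rx":0,"ry":0,"rz":0,"claw":0},{"x":0.017,"y":-0.14,"z":0,"rx":0,"ry":0,"rz":0,"claw":0},{"x":0.0194,"y":-0.16,"z":0,"rx":0,"ry":0,"rz":0,"claw":0}]'
python3 chk.py
```

```text
time_s: 11.6
tcp_pos: [0.5211, -0.2014, 0.0297]
ee_rot: [[0.122, -0.993, -0.0], [-0.993, -0.122, 0.0], [-0.0, 0.0, -1.0]]
wrist_force: [-0.4, 5.9, 3.9]
gripper_width: 0.003
gripper_force: 3.3
11.75 [ 0.5212 -0.2017  0.0298] [-0.5  1.4  3.8]
188 [ 0.5226 -0.2123]
time_s: 12.75
tcp_pos: [0.5261, -0.2415, 0.0298]
ee_rot: [[0.122, -0.992, -0.0], [-0.992, -0.122, 0.0], [-0.0, 0.0, -1.0]]
wrist_force: [-0.7, 2.8, 4.4]
gripper_width: 0.002
gripper_force: 1.9
12.9 [ 0.5262 -0.2419  0.0299] [-0.6 -0.3  3.5]
```

```bash
python3 -m pendant '[{"x":0,"y":0,"z":0.04,"rx":0,"ry":0,"rz":0,"claw":0},{"x":0,"y":0,"z":0.15,"rx":0,"ry":0,"rz":0,"claw":0},{"x":0,"y":0,"z":0.35,"rx":0,"ry":0,"rz":0,"claw":0},{"x":0,"y":-0.2,"z":0.5,"rx":0,"ry":0,"rz":0,"claw":0},{"x":0,"y":-0.4,"z":0.5,"rx":0,"ry":0,"rz":0,"claw":0},{"x":0,"y":-0.6,"z":0.5,"rx":0,"ry":0,"rz":0,"claw":0},{"x":0,"y":-0.6,"z":0.5,"rx":0,"ry":0,"rz":0,"claw":0},{"x":0,"y":-0.6,"z":0.5,"rx":0,"ry":0,"rz":0,"claw":0}]'
python3 - <<'E'
from h import *
P=[]
for n in("top","scene"):
    p=capture(n);a=cv2.imread(f"pics/{n}.png");b=cv2.cvtColor(p["color"],cv2.COLOR_RGB2BGR);cv2.imwrite(f"pics/{n}_c.png",b)
    if n=="top":
        A=np.vstack([x[205:265,190:340] for x in(a,b)])
        g=cv2.cvtColor(a,cv2.COLOR_BGR2GRAY);h=cv2.cvtColor(b,cv2.COLOR_BGR2GRAY)
        # slope end, unaffected by lids: sub-pixel shift by template
        def sub(x0,y0,x1,y1):
            f=6;t=cv2.resize(g[y0:y1,x0:x1],None,fx=f,fy=f,interpolation=3);w=cv2.resize(h[y0-8:y1+8,x0-8:x1+8],None,fx=f,fy=f,interpolation=3)
            _,v,_,l=cv2.minMaxLoc(cv2.matchTemplate(w,t,5));return v,l[0]/f-8,l[1]/f-8
        print("slope",sub(199,229,216,260),"far end",sub(320,212,333,242),"spoon",sub(225,260,295,290),"tin",sub(195,155,236,205),"candle",sub(250,172,278,200),"lemon",sub(280,155,325,190))
        print("px/m y",proj(p,np.array([.5,0,.025]))-proj(p,np.array([.5,.1,.025])))
        A=cv2.resize(A,None,fx=4.8,fy=4.8)
    else: A=cv2.resize(b[190:300,250:360],None,fx=5.4,fy=5.4)
    cv2.imwrite(f"pics/v_{n}.png",A)
E
```

```text
time_s: 13.9
tcp_pos: [0.5256, -0.3908, 0.1544]
ee_rot: [[0.122, -0.993, -0.001], [-0.993, -0.122, 0.001], [-0.001, 0.001, -1.0]]
wrist_force: [0.2, 0.5, -0.0]
gripper_width: 0.003
gripper_force: 0.0
slope (0.9457059502601624, 4.0, -1.0) far end (0.30767083168029785, 8.0, 7.0) spoon (0.6345430612564087, 0.0, 0.0) tin (0.9993768930435181, 0.0, 0.0) candle (0.9959617853164673, 0.0, 0.0) lemon (0.9208375215530396, 0.0, 0.0)
px/m y [46.3504406  -1.32209351]
```

View pics/v_top.png

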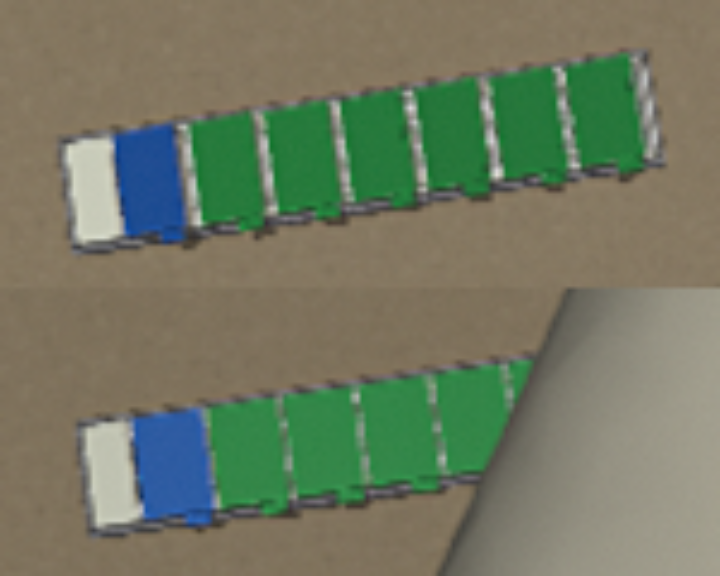

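View pics/v_scene.png

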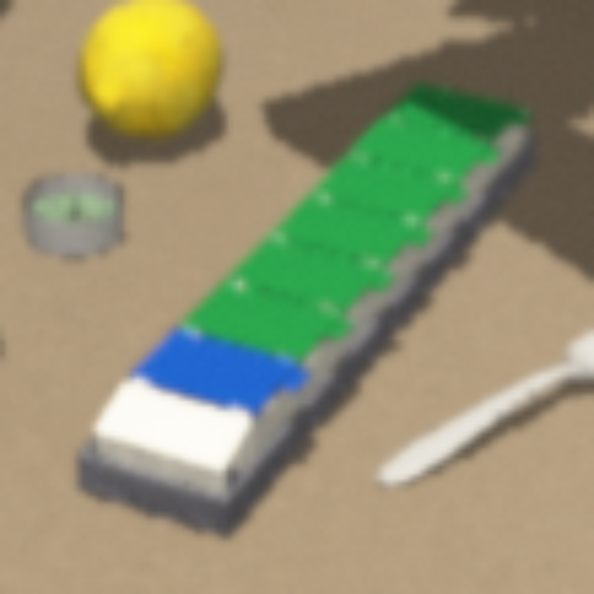

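All seven lids lie flat and the neighbours haven't moved, but the organiser sits about 8 mm too far toward -y (4 px). There is time left, so I go down beyond its -y end and nudge the base back.

```bash
python3 -m pendant '[{"x":0.013,"y":0.2,"z":0,"rx":0,"ry":0,"rz":0,"claw":0},{"x":0.026,"y":0.386,"z":0,"rx":0,"ry":0,"rz":0,"claw":0},{"x":0.026,"y":0.386,"z":-0.15,"rx":0,"ry":0,"rz":0,"claw":0},{"x":0.026,"y":0.386,"z":-0.3,"rx":0,"ry":0,"rz":0,"claw":0},{"x":0.026,"y":0.386,"z":-0.45,"rx":0,"ry":0,"rz":0,"claw":0},{"x":0.026,"y":0.386,"z":-0.53,"rx":0,"ry":0,"rz":0,"claw":0},{"x":0.026,"y":0.386,"z":-0.57,"rx":0,"ry":0,"rz":0,"claw":0},{"x":0.026,"y":0.386,"z":-0.588,"rx":0,"ry":0,"rz":0,"claw":0}]'
python3 - <<'E'
from h import *
for i in range(8): capture("top");s=sense()
print(s["time_s"],np.round(s["tcp_pos"],4),np.round(s["wrist_force"],1))
E
```

```text
time_s: 15.0
tcp_pos: [0.533, -0.2941, 0.008]
ee_rot: [[0.124, -0.992, 0.0], [-0.992, -0.124, -0.0], [0.0, -0.0, -1.0]]
wrist_force: [1.0, -0.7, 1.3]
gripper_width: 0.007
gripper_force: 0.0
15.4 [ 0.5329 -0.2948  0.0085] [-0.5  0.7  0.1]
```

```bash
cat > shift.py <<'E'
from h import *
g=cv2.imread("pics/top.png")
F=[]
for i in range(4): p=capture("top");s=sense();F.append(s["wrist_force"])
h=cv2.cvtColor(p["color"],cv2.COLOR_RGB2BGR);f=6
x0,y0,x1,y1=199,229,213,260
t=cv2.resize(g[y0:y1,x0:x1],None,fx=f,fy=f,interpolation=3);w=cv2.resize(h[y0-8:y1+8,x0-8:x1+8],None,fx=f,fy=f,interpolation=3)
_,v,_,l=cv2.minMaxLoc(cv2.matchTemplate(w,t,5));d=np.array(l)/f-8
print(s["time_s"],np.round(s["tcp_pos"],4),np.round(np.mean(F,0),1),"slope px",round(v,3),np.round(d,2),"mm",np.round(np.hypot(*d)/.4635,1))
E
python3 -m pendant '[{"x":-0.001,"y":0.008,"z":0,"rx":0,"ry":0,"rz":0,"claw":0},{"x":-0.002,"y":0.016,"z":0,"rx":0,"ry":0,"rz":0,"claw":0},{"x":-0.003,"y":0.024,"z":0,"rx":0,"ry":0,"rz":0,"claw":0},{"x":-0.004,"y":0.032,"z":0,"rx":0,"ry":0,"rz":0,"claw":0},{"x":-0.005,"y":0.04,"z":0,"rx":0,"ry":0,"rz":0,"claw":0},{"x":-0.006,"y":0.048,"z":0,"rx":0,"ry":0,"rz":0,"claw":0},{"x":-0.007,"y":0.056,"z":0,"rx":0,"ry":0,"rz":0,"claw":0},{"x":-0.008,"y":0.064,"z":0,"rx":0,"ry":0,"rz":0,"claw":0}]'
python3 shift.py
```

```text
time_s: 16.4
tcp_pos: [0.5305, -0.2785, 0.0078]
ee_rot: [[0.122, -0.992, -0.0], [-0.992, -0.122, 0.0], [-0.0, 0.0, -1.0]]
wrist_force: [0.1, -0.7, -0.3]
gripper_width: 0.009
gripper_force: 0.0
16.6 [ 0.5306 -0.2787  0.0078] [ 0.1 -0.1  0.2] slope px 0.389 [ 3. -1.] mm 6.8
```

```bash
python3 -m pendant '[{"x":-0.0005,"y":0.004,"z":0,"rx":0,"ry":0,"rz":0,"claw":0},{"x":-0.001,"y":0.008,"z":0,"rx":0,"ry":0,"rz":0,"claw":0},{"x":-0.0015,"y":0.012,"z":0,"rx":0,"ry":0,"rz":0,"claw":0},{"x":-0.002,"y":0.016,"z":0,"rx":0,"ry":0,"rz":0,"claw":0},{"x":-0.0025,"y":0.02,"z":0,"rx":0,"ry":0,"rz":0,"claw":0},{"x":-0.003,"y":0.024,"z":0,"rx":0,"ry":0,"rz":0,"claw":0},{"x":-0.0035,"y":0.028,"z":0,"rx":0,"ry":0,"rz":0,"claw":0},{"x":-0.004,"y":0.032,"z":0,"rx":0,"ry":0,"rz":0,"claw":0}]'
python3 shift.py
python3 - <<'E'
from h import *
p=capture("scene");b=cv2.cvtColor(p["color"],cv2.COLOR_RGB2BGR);cv2.imwrite("pics/sc_d.png",b)
ims=[cv2.imread(f"pics/{n}") for n in("scene.png","scene_c.png")]+[b]
f=6;x0,y0,x1,y1=260,262,300,294
t=cv2.resize(ims[1][y0:y1,x0:x1],None,fx=f,fy=f,interpolation=3)
for im in ims:
    w=cv2.resize(im[y0-8:y1+8,x0-8:x1+8],None,fx=f,fy=f,interpolation=3);_,v,_,l=cv2.minMaxLoc(cv2.matchTemplate(w,t,5));print(round(v,3),np.round(np.array(l)/f-8,2))
e=np.array([.4942,.0175,.015]);d=np.array([.121,-.993,0]);print("8mm =",proj(p,e)-proj(p,e+.008*d),"px, at",proj(p,e))
E
```

```text
time_s: 17.6
tcp_pos: [0.5296, -0.2706, 0.0078]
ee_rot: [[0.122, -0.992, 0.0], [-0.992, -0.122, -0.0], [0.0, -0.0, -1.0]]
wrist_force: [-0.6, -0.1, 0.3]
gripper_width: 0.01
gripper_force: 0.0
17.8 [ 0.5296 -0.2706  0.0078] [ 0.2 -0.1 -0.4] slope px 0.31 [4. 8.] mm 19.3
0.982 [-2.  3.]
1.0 [0. 0.]
0.999 [0. 0.]
8mm = [-2.2283311  2.4802772] px, at [278.90376795 277.75601911]
```

No contact yet. The scene camera tracks the box well: its original place is (-2,+3) px from now. I continue slowly.

```bash
cat > sc.py <<'E'
from h import *
F=[]
for i in range(4): p=capture("scene");s=sense();F.append(s["wrist_force"])
b=cv2.cvtColor(p["color"],cv2.COLOR_RGB2BGR);f=6;x0,y0,x1,y1=260,262,300,294
print(s["time_s"],np.round(s["tcp_pos"],4),np.round(np.mean(F,0),1))
for n,r in(("scene.png","orig"),("scene_c.png","displaced")):
    a=cv2.imread("pics/"+n)[y0:y1,x0:x1]
    t=cv2.resize(a,None,fx=f,fy=f,interpolation=3);w=cv2.resize(b[y0-8:y1+8,x0-8:x1+8],None,fx=f,fy=f,interpolation=3);_,v,_,l=cv2.minMaxLoc(cv2.matchTemplate(w,t,5));print("from",r,round(v,3),np.round(np.array(l)/f-8,2))
E
python3 -m pendant '[{"x":-0.0005,"y":0.004,"z":0,"rx":0,"ry":0,"rz":0,"claw":0},{"x":-0.001,"y":0.008,"z":0,"rx":0,"ry":0,"rz":0,"claw":0},{"x":-0.0015,"y":0.012,"z":0,"rx":0,"ry":0,"rz":0,"claw":0},{"x":-0.002,"y":0.016,"z":0,"rx":0,"ry":0,"rz":0,"claw":0},{"x":-0.0025,"y":0.02,"z":0,"rx":0,"ry":0,"rz":0,"claw":0},{"x":-0.003,"y":0.024,"z":0,"rx":0,"ry":0,"rz":0,"claw":0},{"x":-0.0035,"y":0.028,"z":0,"rx":0,"ry":0,"rz":0,"claw":0},{"x":-0.004,"y":0.032,"z":0,"rx":0,"ry":0,"rz":0,"claw":0}]'
python3 sc.py
```

```text
time_s: 18.85
tcp_pos: [0.5286, -0.2626, 0.0078]
ee_rot: [[0.122, -0.992, -0.0], [-0.992, -0.122, 0.0], [-0.0, 0.0, -1.0]]
wrist_force: [0.2, -0.5, -0.2]
gripper_width: 0.005
gripper_force: 0.0
19.05 [ 0.5286 -0.2627  0.0078] [-0.6  0.1  0.5]
from orig 0.978 [ 2. -2.]
from displaced 0.999 [0. 0.]
```

```bash
python3 -m pendant '[{"x":-0.0004,"y":0.003,"z":0,"rx":0,"ry":0,"rz":0,"claw":0},{"x":-0.0008,"y":0.006,"z":0,"rx":0,"ry":0,"rz":0,"claw":0},{"x":-0.0012,"y":0.009,"z":0,"rx":0,"ry":0,"rz":0,"claw":0},{"x":-0.0015,"y":0.012,"z":0,"rx":0,"ry":0,"rz":0,"claw":0},{"x":-0.0019,"y":0.015,"z":0,"rx":0,"ry":0,"rz":0,"claw":0},{"x":-0.0023,"y":0.018,"z":0,"rx":0,"ry":0,"rz":0,"claw":0},{"x":-0.0027,"y":0.021,"z":0,"rx":0,"ry":0,"rz":0,"claw":0},{"x":-0.003,"y":0.024,"z":0,"rx":0,"ry":0,"rz":0,"claw":0}]'
python3 sc.py
```

```text
time_s: 20.05
tcp_pos: [0.5279, -0.2566, 0.0078]
ee_rot: [[0.123, -0.992, 0.0], [-0.992, -0.123, -0.0], [0.0, -0.0, -1.0]]
wrist_force: [0.8, -3.9, -2.0]
gripper_width: 0.003
gripper_force: 2.3
20.25 [ 0.5279 -0.2565  0.0078] [ 1.3 -4.2 -1.2]
from orig 0.987 [ 0. -1.]
from displaced 0.989 [-1.  2.]
```

Contact at 4 N, and the box has moved back about 5 mm. Another 2.5 mm.

```bash
python3 -m pendant '[{"x":-0.0002,"y":0.002,"z":0,"rx":0,"ry":0,"rz":0,"claw":0},{"x":-0.0004,"y":0.004,"z":0,"rx":0,"ry":0,"rz":0,"claw":0},{"x":-0.0007,"y":0.006,"z":0,"rx":0,"ry":0,"rz":0,"claw":0},{"x":-0.001,"y":0.008,"z":0,"rx":0,"ry":0,"rz":0,"claw":0},{"x":-0.0012,"y":0.01,"z":0,"rx":0,"ry":0,"rz":0,"claw":0},{"x":-0.0012,"y":0.01,"z":0,"rx":0,"ry":0,"rz":0,"claw":0},{"x":-0.0012,"y":0.01,"z":0,"rx":0,"ry":0,"rz":0,"claw":0},{"x":-0.0012,"y":0.01,"z":0,"rx":0,"ry":0,"rz":0,"claw":0}]'
python3 sc.py
```

```text
time_s: 21.25
tcp_pos: [0.5275, -0.2541, 0.0078]
ee_rot: [[0.123, -0.992, -0.0], [-0.992, -0.123, 0.0], [-0.0, 0.0, -1.0]]
wrist_force: [1.8, -3.9, -0.4]
gripper_width: 0.004
gripper_force: 2.1
21.45 [ 0.5275 -0.2541  0.0078] [ 0.9 -4.1 -1.1]
from orig 0.987 [0. 0.]
from displaced 0.984 [-2.  3.]
```

The match with the original picture is now (0,0). I back off, lift away and verify.

```bash
python3 -m pendant '[{"x":0.003,"y":-0.03,"z":0,"rx":0,"ry":0,"rz":0,"claw":0},{"x":0.015,"y":-0.12,"z":0,"rx":0,"ry":0,"rz":0,"claw":0},{"x":0.015,"y":-0.2,"z":0.1,"rx":0,"ry":0,"rz":0,"claw":0},{"x":0.015,"y":-0.3,"z":0.3,"rx":0,"ry":0,"rz":0,"claw":0},{"x":0,"y":-0.5,"z":0.5,"rx":0,"ry":0,"rz":0,"claw":0},{"x":-0.2,"y":-0.7,"z":0.6,"rx":0,"ry":0,"rz":0,"claw":0},{"x":-0.4,"y":-0.9,"z":0.6,"rx":0,"ry":0,"rz":0,"claw":0},{"x":-0.5,"y":-1,"z":0.6,"rx":0,"ry":0,"rz":0,"claw":0}]'
python3 sc.py
python3 - <<'E'
from h import *
A=[]
for n,sl in(("top",np.s_[150:295,190:340]),("scene",np.s_[170:300,225:375])):
    p=capture(n);b=cv2.cvtColor(p["color"],cv2.COLOR_RGB2BGR)
    A.append(np.hstack([cv2.resize(x[sl],(400,290),interpolation=2) for x in(cv2.imread(f"pics/{n}.png"),b)]))
cv2.imwrite("pics/final.png",np.vstack(A))
E
```

```text
time_s: 22.45
tcp_pos: [0.4008, -0.5064, 0.1586]
ee_rot: [[0.122, -0.993, 0.001], [-0.993, -0.122, -0.0], [0.0, -0.001, -1.0]]
wrist_force: [0.5, -0.3, -0.4]
gripper_width: 0.001
gripper_force: 0.0
22.65 [ 0.4009 -0.5057  0.1576] [-0.1 -0.7  0.2]
from orig 0.99 [0. 0.]
from displaced 0.985 [-2.  2.]
```

View pics/final.png

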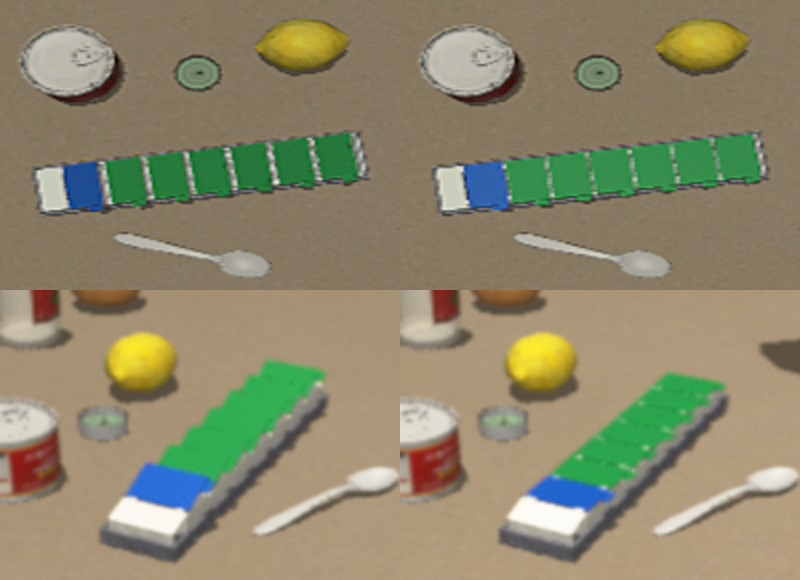

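Before is on the left and after on the right. All seven lids lie flat (blue at (487,185), last green at (735,160) in the top view). The organiser is back in its original place, and the tin, candle, lemon and spoon are unchanged.

```bash
python3 -c "from station import *; print(finish_job())"
```

```text
the job is handed in; nothing more can be done
None
```

I laid all seven lids flat in order from blue to last green, at about 3.5–5 N downward, and handed the job in; my first touch on the slope pushed the organiser about 8 mm toward -y, so I nudged it back and it now matches its first picture, and nothing else moved.

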